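Screen the tuning knobs out of a scoop of panel hardware

ROBOT

A 6-joint arm with a two-finger parallel gripper is mounted at the origin on the work surface. World frame = base frame: x ahead of the robot, y to its left, z up, the work surface at z = 0. Lengths are in mm, angles in degrees, forces in N, time in s.
With the tool pointing down it reaches from about 350 to 850 mm from the base axis. Payload 8.1 kg.
Tool frame: the origin (TCP) lies on the front face of the gripper's body, between the roots of the fingers; the fingertips stand r.finger_overhang ahead of it and the grasp point (between the pads) lies 54 mm ahead of it (r.finger_overhang is the distance from the TCP to the fingertips, in mm); y points along the fingers, z is the direction in which the jaws open and shut, and the axes are right-handed (so a half turn about y gives the same grasp; the last joint's range is limited). The gripper opens to 85 mm and grips with 20 to 120 N. Pads are 22 mm wide; open, the fingers measure 114 mm over their backs; the gripper's body (76 mm by 85 mm) begins 54 mm behind the grasp point. The pads swing forward as they close: fully open they stand 13 mm farther back than shut.
Start: joints at [68.216, 7.471, 85.268, -0, 87.261, -4.893], TCP at [174.307, 574.128, 303.892] pointing down, gripper open.
Joint ranges: [-169.43, 169.43], [-51.17, 129.36], [1.28, 143.12], [-76.62, 256.62], [0, 156.53], [-152.29, 152.29]. Speed limits (degrees/s): [136.94, 136.94, 159.86, 180, 180, 180].

INTERFACE

Orientations are given as [roll, pitch, yaw] about the fixed x, y, z axes, in that order (R = Rz(yaw) Ry(pitch) Rx(roll)).
In Python, from bench import r gives the robot as it stands. The module is installed in compiled form; this text tells all that it offers.
- The arm moves only by the tool arm_command, never from a script. Its argument "increments" is a list of rows, each a list of 6 numbers: the shift along the tool's x, y, z in m, then the turn, a rotation vector about the tool's x, y, z in rad. In form: [[tx, ty, tz, wx, wy, wz], ...]. A call has exactly 10 rows; each row is the pose to reach, as a shift and turn from the pose commanded when the call began, along the tool's axes at that moment; what a row does not reach only later rows make up. A row lasts 1/8 s, in which the tool goes at most 62.5 mm and 10.7 degrees, less where a joint would pass 70% of its speed; a pose out of reach is approached as far as the arm can. A call with a gripper value outside its range is refused whole. "jaw" is the gripper's target within -1 to 1 (shut at 1, half-way at 0, fully open at -1), set as the call begins (left out, the last holds). The fingers move at their own pace and stop on an object; "force" is the grip in N (left out, the last holds). Time passes only in rows, so rows that repeat a pose let the fingers close, or fill a call up. It gives the time, the measured TCP pose, the force and the opening at its end, in the units of the state.
- r.sense(): the state, without advancing time (a new reading comes with each control period).
- r.snapshot(name): name is "side" or "top"; returns the picture (420x560x3 uint8, red, green, blue); there is no depth.
- r.camera_model(name): a dict with "intrinsics" (3x3 intrinsics, pixels), "distortion" ([k1, k2, p1, p2, k3] as OpenCV has them; the pictures are not rectified), "cam_to_world" (4x4, takes a point from camera to world coordinates). Camera axes: x right, y down, z forward; pixel columns grow to the right and rows downward; lengths in mm; the calibration is good to about 2 mm. A picture is of the moment at which its call begins. camera_model takes no time and is no camera call.
- r.hand_in(): hands the job in, once; it reports no verdict.
Trained networks look in the newest picture that a camera, given by its name, has taken for a name from the list of things; names that differ only in an ending like _2 or _b are one class to them, and where a whole thing is asked for, a point or a joint stands for the part that bears it (a point fixed in the world has none). Each returns a list of dicts, best first, with "conf" (0 to 1); they miss things now and then, are a little off and sometimes report something else, mostly with a low value. They report only what shows in the picture. A call takes as long as a camera call.
- r.trace(camera, target): "mask" (420x560 bool, what is visible of it) and "position" ([column, row] in pixels, amid what is visible of it).
- r.spot_point(camera, target): "position" ([column, row] in pixels: a listed point, or the origin of a listed thing).
The state is a dict: "time": time; "joint_pos": joint angles; "qd": joint speeds; "joint_efforts": joint torques, N m; "tool_pos": TCP position; "tcp_rot": TCP orientation; "ft_force": force on the tool from outside, world axes, zero at the start; "wrist_torque": the same for the moment, N m; "finger_gap": finger opening in mm.
Only numpy, scipy, OpenCV 4.12 (cv2) and the standard library are available. Lean on these libraries where they do the work, as an engineer would, in place of code of your own. Each camera call takes 0.05 s, during which the arm holds its last target.

TASK

Take the metal scoop of mixed panel hardware from the riser shelf, lifting it up over the shelf's front rail without spilling, and tip it out onto the bar screen so that the brass spacers fall through into the box and the two tuning knobs stay on top of the bars. Pick both knobs off the bars into the blue tray and set the empty scoop down flat, right way up, on the green bench mat. Leave the other things on the bench and shelf where they are.

Things in the scene. Friction and masses are not known exactly. Their poses are not given: they have to be found in the camera images.
- scoop: Open-nosed aluminium parts scoop, about 170 g. Origin: underside, centre of the bowl; x out of the nose, z up. Bowl x -65 to +75 mm, 90 mm wide, flat 3 mm floor with no lip (parts slide out when it is tilted nose-down past 19 to 25 deg), walls 48 mm high at the back, 14 mm at the nose. Red handle: flat-sided bar 16 mm wide, z 33 to 51 mm, x -65 to -167 mm. On the shelf its nose points to about world -y
- scoop_grip (a point): Point on the scoop's handle, in the middle of its section, 35 mm behind the back wall and 42 mm above the underside: a good place to grip it across its 16 mm width
- scoop_lip (a point): Middle of the scoop's open nose edge, on the upper face of the floor (175 mm ahead of and 39 mm below scoop_grip)
- scoop_mid (a point): Point under the middle of the scoop's whole length (45 mm behind the bowl's centre, at the height of the underside)
- knob_a: Black tuning knob with an aluminium cap disc: a cylinder 42 mm across and 24 mm high, about 35 g. Origin at its centre, z along its axis. Starts lying flat in the scoop; too big for the gaps of the screen; after tipping it may lie flat, upside down, tilted or on its edge
- knob_b: Second tuning knob, the same as knob_a
- spacer_1: Brass hex spacer, 10 mm across the flats and 12 mm long, 11 g; origin at its centre, z along its length. Starts standing in the scoop; falls through the screen, though one may lodge beside a knob until that is lifted
- spacer_2: Brass hex spacer, 10 mm across the flats and 12 mm long, 11 g; origin at its centre, z along its length. Starts standing in the scoop; falls through the screen, though one may lodge beside a knob until that is lifted
- spacer_3: Brass hex spacer, 10 mm across the flats and 12 mm long, 11 g; origin at its centre, z along its length. Starts standing in the scoop; falls through the screen, though one may lodge beside a knob until that is lifted
- spacer_4: Brass hex spacer, 10 mm across the flats and 12 mm long, 11 g; origin at its centre, z along its length. Starts standing in the scoop; falls through the screen, though one may lodge beside a knob until that is lifted
- spacer_5: Brass hex spacer, 10 mm across the flats and 12 mm long, 11 g; origin at its centre, z along its length. Starts standing in the scoop; falls through the screen, though one may lodge beside a knob until that is lifted
- screen: Fixed green catch box under a level bar screen. Origin: centre of underside. Seven 3.5 mm round bars along its y at 20.5 mm pitch (17 mm gaps), tops 70 mm above the bench; barred opening 160 mm (x) by 180 mm (y), and round it a 45 degree sheet rim flares up and out to 88 mm above the bench, 197 by 217 mm overall. The box below has its white floor at 5 mm
- shelf: Fixed wooden riser shelf at the back of the bench over a blue patch panel. Origin: centre of its foot on the bench; front faces its -x. Board top 90 mm above the bench, 180 mm deep (x), 620 mm long (y); a 6 mm round steel rail runs along its front at x = -85 mm, top 110 mm above the bench. End panels rise to 120 mm, the back strip to 135 mm
- tray: Fixed open blue plastic tray, 140 mm (x) by 150 mm (y), walls 22 mm high and 3 mm thick, floor 3 mm thick. Origin: centre of its underside
- mat: Fixed flat green bench mat, 190 mm (x) by 260 mm (y), 4 mm thick, clear of other things; it lies to the left or the right of the screen, the tray on the other side. Origin: centre of its underside
- key: Bystander: morse key with twin red paddles on a steel base about 75 by 100 mm, 60 mm high; origin under its centre
- mug: Bystander: blue mug, 80 mm across, 95 mm high; origin under its centre
- screwdriver: Bystander: screwdriver lying on the bench near the robot; origin under its middle
- handheld: Bystander: black handheld radio lying on its back, 130 by 58 by 34 mm plus a 110 mm aerial to its +x; origin under its case
- jar: Bystander: amber glass jar with a red lid on the shelf, 54 mm across, 75 mm high; origin under its centre
- tape: Bystander: roll of yellow tape on the shelf, 64 mm across, 19 mm high; origin under its centre

How it is judged:
By the outcome, as a careful person would: the job done as asked, in the order asked, and still so for the second after the job is handed in, with the robot touching nothing.
It also fails if it takes over 72 s, if anything falls off the work surface, if the arm or the gripper's body presses on something with over 40 N, if the wrist force passes 120 N, or if a joint passes its speed limit or range.

## Working session

There is one attempt and no reset: what is moved stays moved. The work goes in short steps, Python scripts to look and compute and a tool call to move; the robot and the scene stay as the last step left them, time stands still between calls to the robot, and variables do not carry over. Pictures are saved under pics/ and viewed, and the job is handed in when it is done.

Besides the shell and the picture viewer there is one more tool, called after "Call:" as name(argument=value, ...) on one line, values as JSON. arm_command: Moves the arm, as the interface text tells. Its arguments: {"type":"object","properties":{"increments":{"type":"array","items":{"type":"array","items":{"type":"number"}}},"jaw":{"type":"number"},"force":{"type":"number"}},"required":["increments"]}

```bash
mkdir -p pics; ls; cat > h.py <<'E'
import numpy as np, cv2
from bench import r
from scipy.spatial.transform import Rotation as Ro
def snap(n,f):
    im=r.snapshot(n); cv2.imwrite('pics/'+f,im[:,:,::-1]); return im
def ray(cam,px):
    m=r.camera_model(cam); K=np.array(m['intrinsics']);d=np.array(m['distortion']);T=np.array(m['cam_to_world'])
    u=cv2.undistortPoints(np.array([[px]],float),K,d)[0,0]
    return T[:3,3],T[:3,:3]@np.array([u[0],u[1],1])
def atz(cam,px,z):
    o,d=ray(cam,px); return o+d*(z-o[2])/d[2]
def tri(p1,p2,c1='side',c2='top'):
    o1,d1=ray(c1,p1);o2,d2=ray(c2,p2);d1/=np.linalg.norm(d1);d2/=np.linalg.norm(d2)
    A=np.stack([d1,-d2],1);s=np.linalg.lstsq(A,o2-o1,rcond=None)[0]
    a=o1+s[0]*d1;b=o2+s[1]*d2; return (a+b)/2,np.linalg.norm(a-b)
def proj(cam,P):
    m=r.camera_model(cam); T=np.linalg.inv(np.array(m['cam_to_world']))
    P=np.atleast_2d(P); return cv2.projectPoints(P.astype(float),cv2.Rodrigues(T[:3,:3])[0],T[:3,3],np.array(m['intrinsics']),np.array(m['distortion']))[0][:,0]
np.set_printoptions(precision=1,suppress=True)
E
python3 - <<'E'
from h import *
snap('side','s0.png');snap('top','t0.png')
s=r.sense();print({k:np.round(v,3) for k,v in s.items()}, r.finger_overhang)
for c in('side','top'):
    m=r.camera_model(c);print(c,np.array(m['cam_to_world']),np.array(m['intrinsics']))
R=Ro.from_euler('xyz',s['tcp_rot'],degrees=True).as_matrix();print(R)
E
```

```text
pics
{'time': np.float64(0.1), 'joint_pos': array([68.2,  7.5, 85.3, -0. , 87.3, -4.9]), 'qd': array([ 0.1, -0.1, -0.2, -0. , -0. , -0. ]), 'joint_efforts': array([  0. , -57.1, -50.2,  -0. ,   0. ,   0. ]), 'tool_pos': array([174.2, 573.8, 302.9]), 'tcp_rot': array([-90.1,   0. , -16.9]), 'ft_force': array([ 0.4, -0. ,  0.1]), 'wrist_torque': array([-0. , -0.1,  0. ]), 'finger_gap': np.float64(85.397)} 72.6
side [[    1.     -0.1     0.1   382.8]
 [   -0.1    -0.6     0.8 -1098.6]
 [    0.     -0.8    -0.6   905.3]
 [    0.      0.      0.      1. ]] [[459.7   0.  280.3]
 [  0.  459.7 205.6]
 [  0.    0.    1. ]]
top [[   0.    -1.     0.1  311.3]
 [  -1.    -0.     0.    21.3]
 [  -0.    -0.1   -1.  1328.6]
 [   0.     0.     0.     1. ]] [[427.1   0.  279.4]
 [  0.  427.1 207. ]
 [  0.    0.    1. ]]
[[ 1.  -0.   0.3]
 [-0.3 -0.   1. ]
 [-0.  -1.  -0. ]]
```

View pics/s0.png

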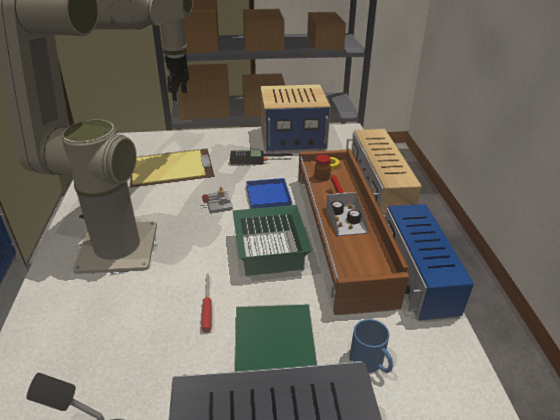

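View pics/t0.png

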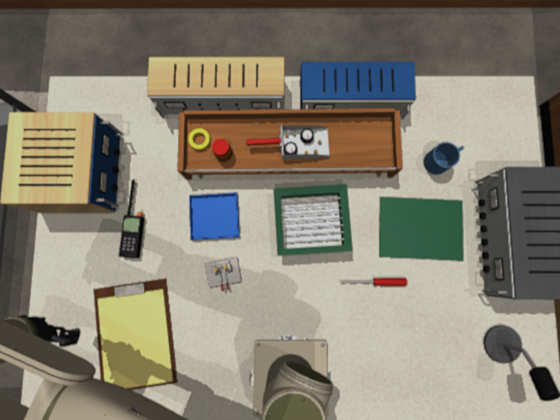

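```bash
python3 - <<'E'
from h import *
res={}
for t in ['scoop_grip','scoop_lip','scoop_mid','scoop','screen','shelf','tray','mat','knob_a','spacer_1']:
    for c in('side','top'):
        L=r.spot_point(c,t);res[c,t]=L
        print(c,t,[(np.round(d['position'],1).tolist(),round(d['conf'],2)) for d in L[:6]])
    try:
        print('   ',tri(res['side',t][0]['position'],res['top',t][0]['position']))
    except Exception as e: print(e)
print(r.sense()['time'])
E
```

```text
side scoop_grip [([338.2, 189.4], 0.91), ([341.9, 212.0], 0.29)]
top scoop_grip [([269.8, 142.7], 0.79)]
    (array([683.4,  62. , 126.6]), np.float64(4.583891071798827))
side scoop_lip [([353.2, 232.0], 0.8)]
top scoop_lip [([328.3, 143.0], 0.88), ([371.8, 279.2], 0.25)]
    (array([ 692.8, -111.6,   95.6]), np.float64(5.8120894956306834))
side scoop_mid [([342.9, 208.8], 0.89)]
top scoop_mid [([289.4, 146.1], 0.76)]
    (array([686.1,   4.3,  93.1]), np.float64(9.985454647178873))
side scoop [([341.1, 219.8], 0.61)]
top scoop [([304.2, 143.3], 0.91), ([202.0, 142.4], 0.33)]
    (array([683.6, -39.5,  88.4]), np.float64(14.15166813383699))
side screen [([272.0, 250.9], 0.83)]
top screen [([310.6, 221.9], 0.76)]
    (array([466.4, -62.8,   1.9]), np.float64(5.595838436840525))
side shelf [([339.9, 237.9], 0.79), ([206.5, 301.2], 0.36)]
top shelf [([286.6, 148.1], 0.72)]
    (array([701.1,  12.4, -24.3]), np.float64(15.627137939365117))
side tray [([266.2, 193.6], 0.84), ([337.0, 187.4], 0.42)]
top tray [([213.2, 217.4], 0.55)]
    (array([475.9, 241.7,   4.3]), np.float64(1.6555912921384197))
side mat [([275.6, 347.8], 0.82), ([218.3, 201.0], 0.43)]
top mat [([421.2, 226.8], 0.7)]
    (array([ 448.8, -408.6,   -4.7]), np.float64(2.0477164987991086))
side knob_a [([352.2, 214.0], 0.63), ([337.3, 204.9], 0.49)]
top knob_a [([288.2, 147.0], 0.72), ([309.6, 133.3], 0.46)]
    (array([704.8,   6.4,  67. ]), np.float64(36.396600567314))
side spacer_1 [([275.4, 347.4], 0.53), ([338.8, 187.3], 0.39)]
top spacer_1 [([288.5, 148.5], 0.18)]
    (array([ 637.3,  -43.7, -376.6]), np.float64(346.1447617026821))
1.1
```

```bash
python3 - <<'E'
from h import *
t=cv2.imread('pics/t0.png');s=cv2.imread('pics/s0.png')
a=cv2.resize(t[100:260,180:360],(720,640),interpolation=cv2.INTER_CUBIC)[:600]
cv2.imwrite('pics/t0z.png',a)
b=cv2.resize(s[140:300,220:400],(675,600),interpolation=cv2.INTER_CUBIC);cv2.imwrite('pics/s0z.png',b)
# red handle pixels
hsv=cv2.cvtColor(t,cv2.COLOR_BGR2HSV);m=((hsv[...,0]<8)|(hsv[...,0]>172))&(hsv[...,1]>170)&(hsv[...,2]>80)
ys,xs=np.nonzero(m);k=(xs>238)&(xs<285)&(ys>130)&(ys<155);xs,ys=xs[k],ys[k]
print(xs.min(),xs.max(),ys.min(),ys.max())
P=np.array([atz('top',(x,y),141)[:2] for x,y in zip(xs,ys)]);c=P.mean(0);u=np.linalg.svd(P-c)[2][0];print('handle c',c,u,np.degrees(np.arctan2(u[1],u[0])), ((P-c)@u).min(),((P-c)@u).max())
for n,p,z in [('grip',(269.8,142.7),132),('lip',(328.3,143),93),('mid',(289.4,146.1),90),('scoop',(304.2,143.3),90)]: print(n,atz('top',p,z))
for n,p,z in [('grip',(338.2,189.4),132),('lip',(353.2,232),93),('mid',(342.9,208.8),90),('scoop',(341.1,219.8),90)]: print(n,atz('side',p,z))
E
```

```text
246 280 138 144
handle c [681.4  82.1] [-0.1  1. ] 92.91369089123118 -49.92285149004566 48.25710011517226
grip [679.4  61.9 132. ]
lip [ 690.5 -111.7   93. ]
mid [681.8   4.6  90. ]
scoop [690.5 -39.8  90. ]
grip [683.8  54.8 132. ]
lip [ 696.9 -107.6   93. ]
mid [692.6  10.2  90. ]
scoop [675.5 -44.   90. ]
```

View pics/t0z.png

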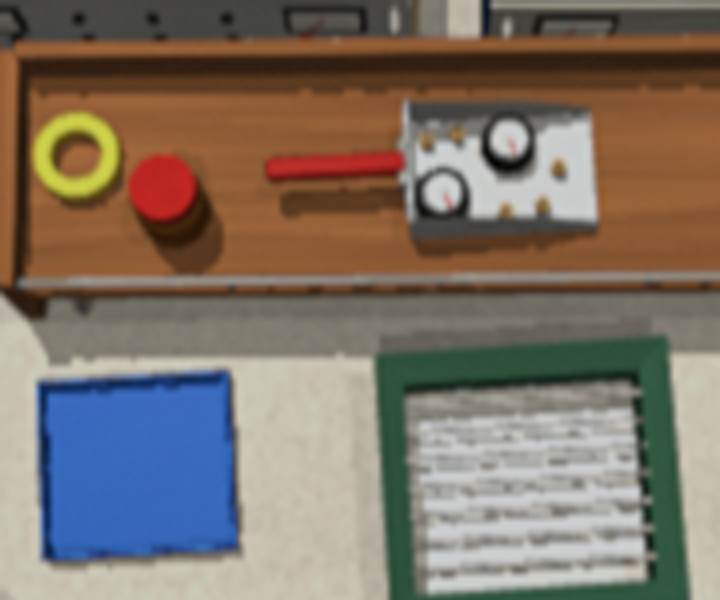

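View pics/s0z.png

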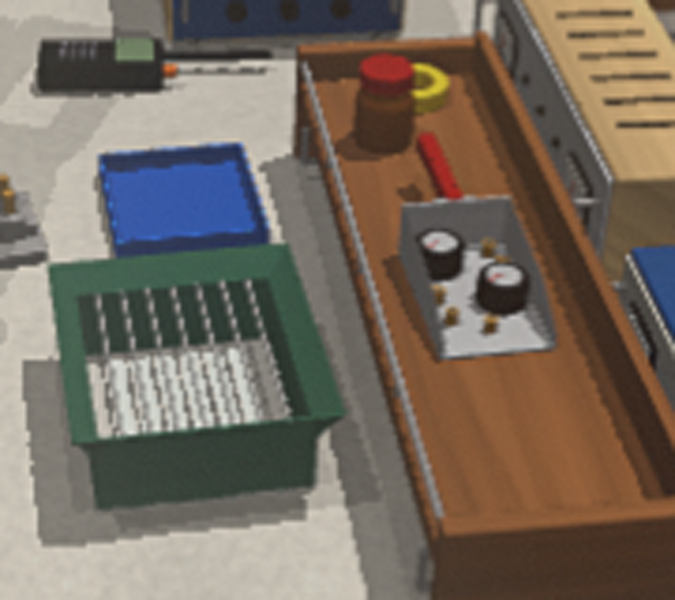

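```bash
python3 - <<'E'
from h import *
for t,z in [('screen',88),('mat',4),('tray',22),('scoop',110),('key',50),('jar',75+90)]:
    L=r.trace('top',t)
    for d in L[:1]:
        m=d['mask'].astype(np.uint8)
        ys,xs=np.nonzero(m)
        P=np.array([atz('top',(x,y),z)[:2] for x,y in zip(xs,ys)],np.float32)
        rc=cv2.minAreaRect(P);print(t,round(d['conf'],2),len(xs),np.round(rc[0],1),np.round(rc[1],1),round(rc[2],2),P.min(0),P.max(0))
        if t=='scoop':
            pass
s=r.sense();print(s['time'])
E
cat > go.py <<'E'
from h import *
import sys
# usage go.py x y z roll pitch yaw  -> increments from measured pose
def rel(x,y,z,rpy,p=None):
    s=r.sense() 
    p0=s['tool_pos'];R0=Ro.from_euler('xyz',s['tcp_rot'],degrees=True)
    R1=Ro.from_euler('xyz',rpy,degrees=True)
    t=R0.inv().apply(np.array([x,y,z])-p0)/1000
    w=(R0.inv()*R1).as_rotvec()
    return np.round(np.r_[t,w],4).tolist()
if __name__=='__main__':
    a=[float(v) for v in sys.argv[1:]]
    print(r.sense()['tool_pos'],r.sense()['tcp_rot'],r.sense()['time']);print(rel(*a[:3],a[3:]))
E
python3 go.py 682 63 260 -90 0 -87.1
```

```text
[174.3 574.1 303.9] [-90.   -0.  -16.9] 1.15
[0.6343, 0.0439, -0.3416, -0.0001, 1.2254, -0.0]Traceback (most recent call last):
  File "<stdin>", line 7, in <module>
  File "h.py", line 11, in atz
    o,d=ray(cam,px); return o+d*(z-o[2])/d[2]
        ~~~^^^^^^^^
  File "h.py", line 7, in ray
    m=r.camera_model(cam); K=np.array(m['intrinsics']);d=np.array(m['distortion']);T=np.array(m['cam_to_world'])
ValueError: time passes only in moves, steps and waits
```

```bash
python3 - <<'E'
s=open('h.py').read()
s=s.replace("def snap","import functools\n@functools.lru_cache(None)\ndef CM(c): return r.camera_model(c)\ndef snap").replace("m=r.camera_model(cam)","m=CM(cam)")
s=s.replace("np.set_print","""def atzs(cam,pxs,z):
    m=CM(cam);T=np.array(m['cam_to_world'])
    u=cv2.undistortPoints(np.array(pxs,float)[:,None],np.array(m['intrinsics']),np.array(m['distortion']))[:,0]
    d=np.c_[u,np.ones(len(u))]@T[:3,:3].T
    return T[:3,3]+d*((z-T[2,3])/d[:,2])[:,None]
np.set_print""")
open('h.py','w').write(s)
E
python3 - <<'E'
from h import *
for t,z in [('screen',88),('mat',4),('tray',22),('scoop',110),('key',50),('jar',75+90)]:
    L=r.trace('top',t)
    for d in L[:1]:
        ys,xs=np.nonzero(d['mask'])
        P=atzs('top',np.c_[xs,ys],z)[:,:2].astype(np.float32)
        rc=cv2.minAreaRect(P);print(t,round(d['conf'],2),len(xs),np.round(rc[0],1),np.round(rc[1],1),round(rc[2],2),P.min(0),P.max(0))
s=r.sense();print(s['time'],s['tool_pos'],s['finger_gap'])
E
```

```text
screen 0.79 5071 [461.9 -63.7] [202.5 222.5] 4.36 [ 357.3 -174.6] [569.7  50. ]
mat 0.66 136 [699.6  -0.1] [36.4 41.6] 0.05 [681.4 -20.9] [717.8  20.7]
tray 0.75 2127 [477.1 236.2] [138.3 150. ] 3.53 [407.7 158.1] [548.  312.8]
scoop 0.8 1702 [687.2   9.8] [108.2 246.2] 2.6 [ 633.6 -112.3] [743.7 133.1]
key 0.71 5102 [ 439.2 -390.8] [252.8 183. ] 87.33 [ 342.7 -517.3] [ 534.6 -262. ]
jar 0.73 372 [647.7 196.5] [68.6 52.9] 36.78 [616.1 166.8] [680.  223.9]
1.45 [174.3 574.1 303.9] 85.74731900323317
```

Call:
arm_command(increments=[[0.04, 0.003, -0.02, 0, 0.09, 0], [0.1, 0.006, -0.053, 0, 0.2, 0], [0.155, 0.009, -0.083, 0, 0.31, 0], [0.21, 0.012, -0.113, 0, 0.42, 0], [0.265, 0.015, -0.143, 0, 0.53, 0], [0.32, 0.018, -0.172, 0, 0.64, 0], [0.375, 0.021, -0.202, 0, 0.75, 0], [0.43, 0.024, -0.232, 0, 0.86, 0], [0.485, 0.027, -0.261, 0, 0.96, 0], [0.54, 0.03, -0.291, 0, 1.06, 0]], jaw=-0.3)

```text
time: 2.7
tool_pos: [603.0, 142.0, 274.4]
tcp_rot: [-90.0, 0.0, -77.8]
ft_force: [0.4, 0.3, -0.2]
finger_gap: 55.5
```

```bash
python3 go.py 682.5 63 260 -90 0 -87.1;python3 go.py 682.5 63 186.5 -90 0 -87.1; python3 - <<'E'
from h import *
import numpy as np
c=np.array(CM('top')['cam_to_world'])[:3,3]; p=np.array([439.2,-390.8,50]); print(c+(p-c)*(4-c[2])/(50-c[2]))
E
```

```text
[603.  142.  274.4] [-90.    0.  -77.8] 2.7
[0.094, 0.0144, 0.0611, -0.0007, 0.162, -0.0002]
[603.  142.  274.4] [-90.    0.  -77.8] 2.7
[0.094, 0.0879, 0.061, -0.0007, 0.162, -0.0002]
[ 443.8 -405.6    4. ]
```

Call:
arm_command(increments=[[0.025, 0.004, 0.016, 0, 0.045, 0], [0.055, 0.008, 0.036, 0, 0.095, 0], [0.08, 0.012, 0.052, 0, 0.14, 0], [0.094, 0.015, 0.061, 0, 0.162, 0], [0.094, 0.025, 0.061, 0, 0.162, 0], [0.094, 0.045, 0.061, 0, 0.162, 0], [0.094, 0.065, 0.061, 0, 0.162, 0], [0.094, 0.08, 0.061, 0, 0.162, 0], [0.094, 0.088, 0.061, 0, 0.162, 0], [0.094, 0.088, 0.061, 0, 0.162, 0]])

```text
time: 3.95
tool_pos: [681.0, 65.1, 185.4]
tcp_rot: [-90.1, 0.0, -86.9]
ft_force: [-0.5, -0.9, 0.3]
finger_gap: 55.6
```

```bash
python3 - <<'E'
from h import *
a=snap('side','s1.png');b=snap('top','t1.png')
cv2.imwrite('pics/z1.png',np.hstack([cv2.resize(a[130:260,250:400],(400,347)),cv2.resize(b[90:220,230:380],(400,347))])[:,:,::-1])
s=r.sense();print(s['time'],s['tool_pos'],s['tcp_rot'],s['ft_force'],s['joint_pos'])
E
```

```text
4.05 [681.8  65.  187. ] [-89.9  -0.  -86.9] [-0.4 -0.5  0. ] [ 1.2 24.6 77.3 -0.  78.  -1.9]
```

View pics/z1.png

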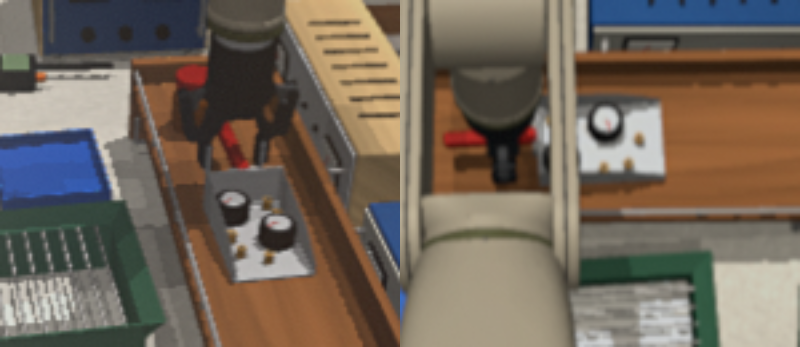

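Call:
arm_command(increments=[[0, 0, 0, 0, 0, 0], [0, 0, 0, 0, 0, 0], [0, 0, 0, 0, 0, 0], [0, 0, 0, 0, 0, 0], [0, 0, 0, 0, 0, 0], [0, 0, 0, 0, 0, 0], [0, 0, 0, 0, 0, 0], [0, -0.001, 0, 0, 0, 0], [0, -0.004, 0, 0, 0, 0], [0, -0.009, 0, 0, 0, 0]], jaw=1, force=110)

```text
time: 5.3
tool_pos: [680.5, 65.1, 194.0]
tcp_rot: [-90.2, 0.0, -86.9]
ft_force: [-0.5, -0.7, -4.0]
finger_gap: 14.2
```

```bash
python3 - <<'E'
from h import *
a=snap('side','s2.png');b=snap('top','t2.png')
cv2.imwrite('pics/z2.png',np.hstack([cv2.resize(a[130:260,250:400],(400,347)),cv2.resize(b[90:220,230:380],(400,347))])[:,:,::-1])
s=r.sense();print(s['time'],s['tool_pos'],s['tcp_rot'],s['ft_force'],s['wrist_torque'],s['finger_gap'])
E
```

```text
5.4 [681.3  65.  195.4] [-90.    0.  -86.9] [ 0.8 -0.6 -3.3] [ 0.2 -0.  -0. ] 14.474382702041382
```

View pics/z2.png

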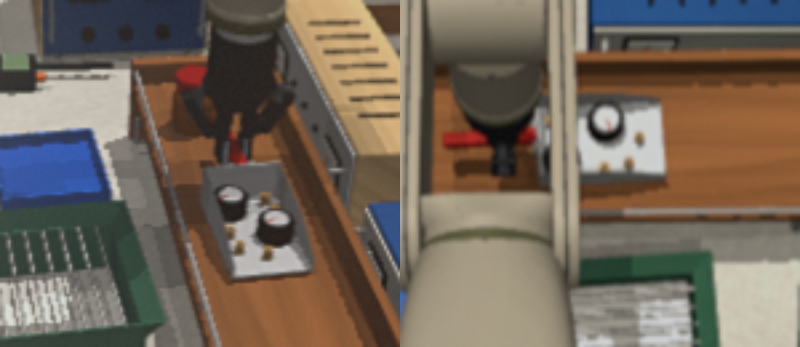

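Call:
arm_command(increments=[[0, -0.001, 0, 0, 0, 0], [0, -0.005, 0, 0, 0, 0], [0, -0.014, 0, 0, 0, 0], [0, -0.027, 0, 0, 0, 0], [0, -0.043, 0, 0, 0, 0], [0, -0.058, 0, 0, 0, 0], [0, -0.071, 0, 0, 0, 0], [0, -0.08, 0, 0, 0, 0], [0, -0.084, 0, 0, 0, 0], [0, -0.085, 0, 0, 0, 0]])

```text
time: 6.65
tool_pos: [681.3, 64.9, 280.1]
tcp_rot: [-90.0, 0.0, -86.9]
ft_force: [0.0, -0.0, -3.1]
finger_gap: 13.8
```

```bash
python3 go.py 452 143 262 -90 0 -86.9; python3 - <<'E'
from h import *
s=r.sense();print(s['ft_force'],s['wrist_torque'],s['finger_gap'])
E
```

```text
[681.3  64.9 280.1] [-90.    0.  -86.9] 6.65
[-0.0903, 0.0181, -0.2248, 0.0003, -0.0001, -0.0]
[ 0.  -0.  -3.1] [ 0.2  0.  -0. ] 13.825873654007971
```

Call:
arm_command(increments=[[-0.001, 0, -0.002, 0, 0, 0], [-0.005, 0.001, -0.013, 0, 0, 0], [-0.015, 0.003, -0.037, 0, 0, 0], [-0.029, 0.006, -0.071, 0, 0, 0], [-0.045, 0.009, -0.112, 0, 0, 0], [-0.062, 0.012, -0.154, 0, 0, 0], [-0.076, 0.015, -0.188, 0, 0, 0], [-0.085, 0.017, -0.212, 0, 0, 0], [-0.089, 0.018, -0.223, 0, 0, 0], [-0.09, 0.018, -0.225, 0, 0, 0]])

```text
time: 7.9
tool_pos: [451.5, 142.8, 262.2]
tcp_rot: [-90.0, -0.0, -86.9]
ft_force: [0.4, -0.4, -3.5]
finger_gap: 14.1
```

```bash
python3 - <<'E'
from h import *
a=snap('side','s3.png');b=snap('top','t3.png')
s=r.sense();p=s['tool_pos'];R=Ro.from_euler('xyz',s['tcp_rot'],degrees=True)
print(s['time'],p,s['tcp_rot'],s['joint_pos'],s['finger_gap'])
lip=p+R.apply([176.5,93,0])
a=a.copy();b=b.copy()
for c,im in(('side',a),('top',b)):
    q=proj(c,lip)[0];cv2.circle(im,tuple(int(v) for v in q),2,(255,0,255),-1)
    L=r.spot_point(c,'scoop_lip');print(lip,q,[(l['position'],l['conf']) for l in L[:2]])
cv2.imwrite('pics/z3.png',np.hstack([cv2.resize(a[130:300,180:380],(400,340)),cv2.resize(b[100:270,230:430],(400,340))])[:,:,::-1])
E
```

```text
8.0 [452.3 142.6 262.5] [-90.   -0.  -86.9] [ 11.3 -11.1 107.8  -0.   83.3   8.2] 14.099973326195236
[461.9 -33.7 169.5] [268.3 199.3] [([269.7, 202.5], 0.68)]
[461.9 -33.7 169.5] [303.8 215.5] [([303.4, 215.8], 0.57)]
```

View pics/z3.png

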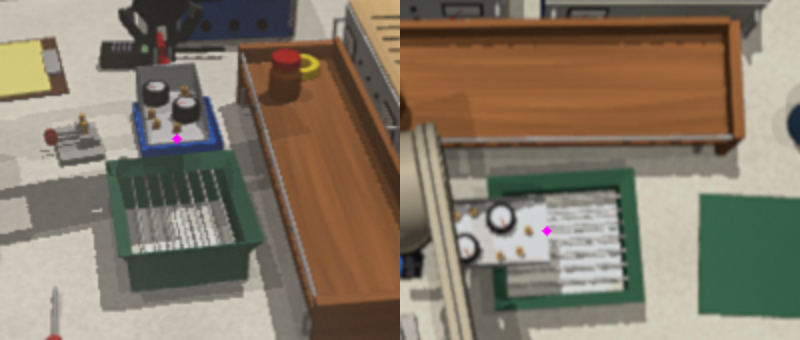

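Call:
arm_command(increments=[[0.001, 0.001, 0, 0, 0, 0.005], [0.003, 0.003, 0, 0, 0, 0.02], [0.006, 0.007, 0, 0, 0, 0.05], [0.01, 0.013, 0, 0, 0, 0.09], [0.016, 0.02, 0, 0, 0, 0.14], [0.021, 0.027, 0, 0, 0, 0.185], [0.025, 0.033, 0, 0, 0, 0.22], [0.028, 0.037, 0, 0, 0, 0.245], [0.03, 0.039, 0, 0, 0, 0.258], [0.03, 0.039, 0, 0, 0, 0.262]])

```text
time: 9.35
tool_pos: [453.5, 112.5, 223.1]
tcp_rot: [-90.0, 15.0, -86.9]
ft_force: [0.4, -0.8, -3.1]
finger_gap: 14.2
```

```bash
cat > look.py <<'E'
from h import *
import sys
n=sys.argv[1]
a=snap('side','s%s.png'%n);b=snap('top','t%s.png'%n)
s=r.sense();p=s['tool_pos'];R=Ro.from_euler('xyz',s['tcp_rot'],degrees=True)
print(s['time'],p,s['tcp_rot'],s['joint_pos'],s['finger_gap'],s['ft_force'])
lip=p+R.apply([176.5,93,0]);print('lip',lip,'tilt',np.degrees(np.arcsin(-R.apply([1,0,0])[2])))
a=a.copy();b=b.copy()
for c,im in(('side',a),('top',b)):
    q=proj(c,lip)[0];cv2.circle(im,tuple(int(v) for v in q),1,(255,0,255),-1)
cv2.imwrite('pics/z%s.png'%n,np.hstack([cv2.resize(a[160:290,210:360],(400,347)),cv2.resize(b[150:280,240:390],(400,347))])[:,:,::-1])
E
python3 look.py 4
```

```text
9.45 [453.6 112.8 223.5] [-90.   15.  -86.9] [ -1.8 -11.3 113.2  15.2  79.7  -7.8] 14.254518960233856 [ 0.3 -0.3 -2.2]
lip [461.6 -33.4  87.9] tilt 15.010296003121566
```

View pics/z4.png

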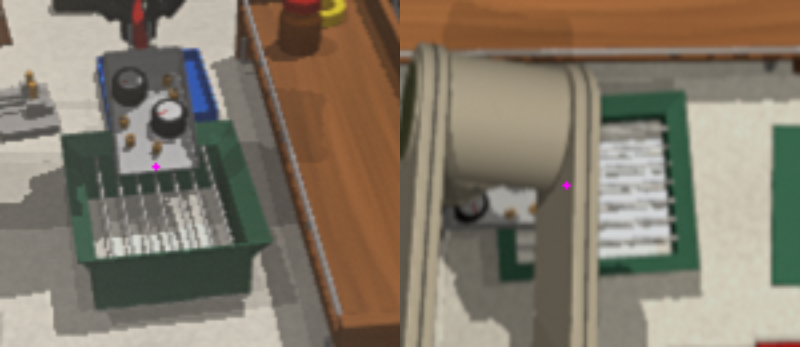

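Call:
arm_command(increments=[[0.002, -0.0037, 0, 0, 0, 0.021], [0.0041, -0.0073, 0, 0, 0, 0.042], [0.0062, -0.011, 0, 0, 0, 0.063], [0.0084, -0.0145, 0, 0, 0, 0.084], [0.0107, -0.018, 0, 0, 0, 0.105], [0.0131, -0.0214, 0, 0, 0, 0.126], [0.0155, -0.025, 0, 0, 0, 0.147], [0.018, -0.028, 0, 0, 0, 0.168], [0.0205, -0.0313, 0, 0, 0, 0.188], [0.023, -0.0347, 0, 0, 0, 0.209]])

```text
time: 10.7
tool_pos: [455.2, 81.3, 251.0]
tcp_rot: [-90.0, 27.1, -86.9]
ft_force: [-0.4, -0.4, -2.7]
finger_gap: 14.4
```

```bash
python3 look.py 5
```

```text
10.8 [455.3  81.  250.9] [-90.   27.  -86.9] [-12.7 -10.6 112.   26.   86.8 -19.1] 14.119553764978779 [-0.1 -0.3 -2.8]
lip [461.5 -33.8  87.9] tilt 27.03080558737443
```

View pics/z5.png

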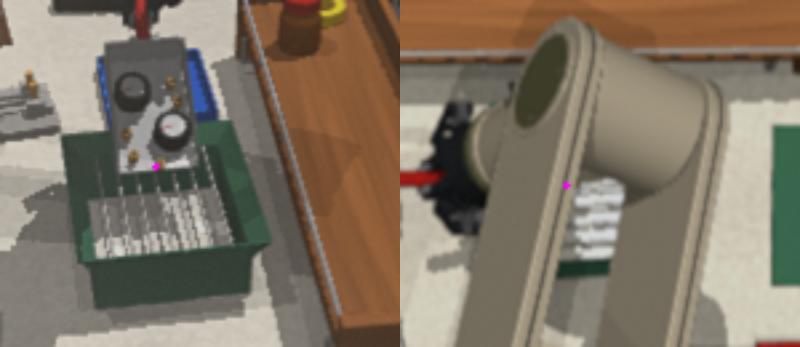

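Call:
arm_command(increments=[[0.0, 0, 0, 0, 0, 0], [0.001, -0.0018, 0, 0, 0, 0.0105], [0.002, -0.0037, 0, 0, 0, 0.021], [0.003, -0.0055, 0, 0, 0, 0.0315], [0.004, -0.0073, 0, 0, 0, 0.042], [0.005, -0.009, 0, 0, 0, 0.0525], [0.006, -0.011, 0, 0, 0, 0.063], [0.0073, -0.0127, 0, 0, 0, 0.073], [0.0084, -0.0145, 0, 0, 0, 0.084], [0.0084, -0.0145, 0, 0, 0, 0.084]])

```text
time: 12.05
tool_pos: [456.0, 67.3, 259.9]
tcp_rot: [-90.0, 31.8, -86.9]
ft_force: [-0.6, -0.3, -2.0]
finger_gap: 14.0
```

```bash
python3 look.py 6
```

```text
12.15 [455.9  67.5 259.9] [-90.   31.8 -86.9] [-16.8  -9.3 111.2  29.7  90.  -23. ] 13.836728222801154 [-0.4 -0.1 -1.6]
lip [461.3 -33.4  87.8] tilt 31.796680673482538
```

View pics/z6.png

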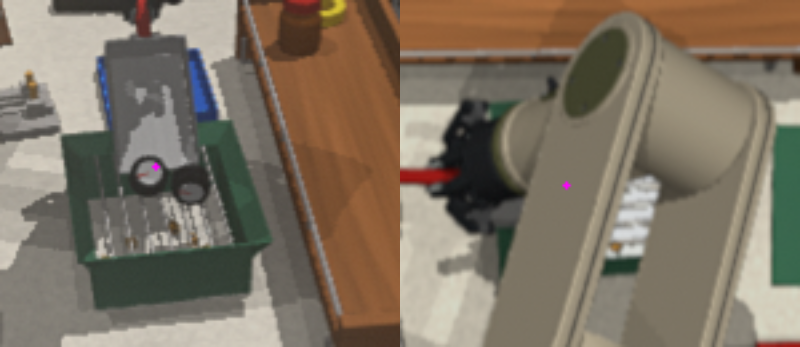

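Call:
arm_command(increments=[[-0.004, 0, 0, 0, 0, 0], [-0.01, 0, 0, 0, 0, 0], [-0.018, 0, 0, 0, 0, 0], [-0.027, 0, 0, 0, 0, 0], [-0.037, 0, 0, 0, 0, 0], [-0.048, 0, 0, 0, 0, 0], [-0.06, 0, 0, 0, 0, 0], [-0.072, 0, 0, 0, 0, 0], [-0.082, 0, 0, 0, 0, 0], [-0.088, 0, 0, 0, 0, 0]])

```text
time: 13.4
tool_pos: [451.9, 142.8, 306.7]
tcp_rot: [-90.0, 31.8, -86.9]
ft_force: [-0.7, 0.5, -1.9]
finger_gap: 14.2
```

```bash
python3 look.py 7
```

```text
13.5 [451.9 142.6 306.7] [-90.   31.8 -86.8] [ -7.8 -13.4 109.8  31.2  90.3 -12.6] 14.104264447146798 [ 0.5 -0.9 -1.2]
lip [457.5  41.8 134.6] tilt 31.7973007214751
```

View pics/z7.png

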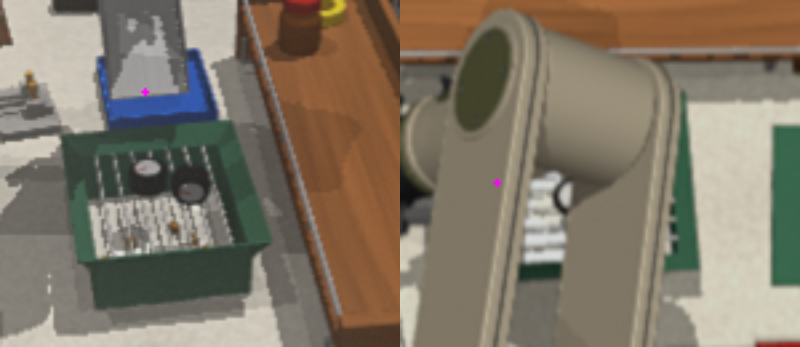

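```bash
python3 go.py 450 -110 290 -90 0 -90
```

```text
[451.9 142.6 306.7] [-90.   31.8 -86.8] 13.5
[0.2231, -0.1187, -0.0157, 0.0145, 0.0534, -0.5548]
```

Call:
arm_command(increments=[[0.007, -0.004, 0, 0, 0.002, -0.03], [0.025, -0.013, -0.002, 0.002, 0.006, -0.08], [0.05, -0.026, -0.004, 0.004, 0.012, -0.15], [0.075, -0.04, -0.005, 0.005, 0.018, -0.22], [0.1, -0.053, -0.007, 0.006, 0.024, -0.29], [0.125, -0.066, -0.009, 0.008, 0.03, -0.36], [0.15, -0.08, -0.011, 0.01, 0.036, -0.42], [0.175, -0.093, -0.012, 0.012, 0.042, -0.48], [0.2, -0.106, -0.014, 0.013, 0.048, -0.53], [0.223, -0.119, -0.016, 0.0145, 0.053, -0.555]])

```text
time: 14.75
tool_pos: [449.2, -111.9, 289.8]
tcp_rot: [-90.1, -0.1, -90.0]
ft_force: [0.1, -0.4, -1.2]
finger_gap: 14.4
```

```bash
python3 go.py 449 -351 160 -90 0 -92.7
```

```text
[ 449.2 -111.9  289.8] [-90.1  -0.1 -90. ] 14.75
[0.2388, 0.1303, 0.0001, 0.0012, 0.0464, 0.0023]
```

Call:
arm_command(increments=[[0.012, 0.001, 0, 0, 0.002, 0], [0.04, 0.01, 0, 0, 0.007, 0], [0.07, 0.025, 0, 0, 0.014, 0], [0.1, 0.045, 0, 0, 0.02, 0], [0.13, 0.063, 0, 0, 0.026, 0], [0.16, 0.081, 0, 0, 0.031, 0], [0.19, 0.1, 0, 0, 0.037, 0.001], [0.217, 0.117, 0, 0.001, 0.042, 0.002], [0.233, 0.127, 0, 0.001, 0.046, 0.002], [0.239, 0.13, 0, 0.001, 0.046, 0.002]])

```text
time: 16.0
tool_pos: [449.0, -349.9, 159.2]
tcp_rot: [-90.0, 0.2, -92.7]
ft_force: [-0.2, 0.3, -1.5]
finger_gap: 14.3
```

```bash
python3 go.py 449 -351 104 -90 0 -92.7; python3 - <<'E'
from h import *
a=snap('side','s8.png');b=snap('top','t8.png')
cv2.imwrite('pics/z8.png',np.hstack([cv2.resize(a[220:390,200:400],(400,340)),cv2.resize(b[140:310,270:470],(400,340))])[:,:,::-1])
s=r.sense();p=s['tool_pos'];R=Ro.from_euler('xyz',s['tcp_rot'],degrees=True)
lip=p+R.apply([176.5,93,0])
for c in('side','top'):
    print(c,proj(c,lip)[0],[(l['position'],l['conf']) for l in r.spot_point(c,'scoop_lip')[:1]])
for t in('mat',):
  for c in('side','top'): print([(atz(c,l['position'],0),l['conf']) for l in r.spot_point(c,t)[:1]])
for t in('knob_a',):
  for c in('side','top'): print([(atz(c,l['position'],82),l['position'],l['conf']) for l in r.spot_point(c,t)])
E
```

```text
[ 449.  -349.9  159.2] [-90.    0.2 -92.7] 16.0
[0.0012, 0.0551, 0.0001, 0.0007, -0.0001, -0.003]
side [277.7 372.1] [([278.0, 375.5], 0.59)]
top [468.7 227.3] [([469.5, 226.1], 0.64)]
[]
[(array([ 443.7, -402.2,    0. ]), 0.9)]
[(array([659. , 200.7,  82. ]), [321.1, 178.5], 0.42)]
[(array([486.7, -72.4,  82. ]), [315.5, 211.0], 0.58), (array([458.8, -35.2,  82. ]), [302.9, 220.4], 0.51)]
```

View pics/z8.png

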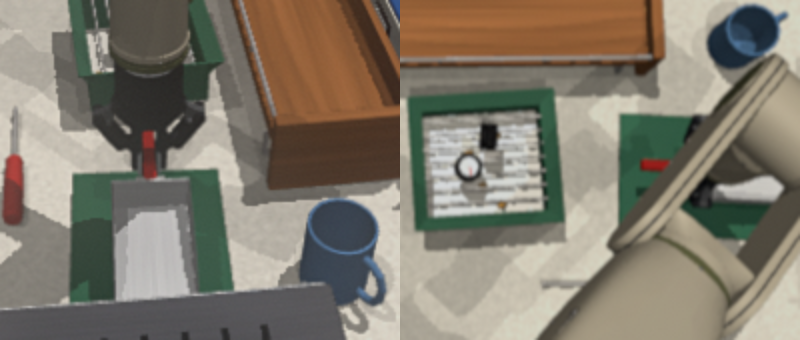

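Call:
arm_command(increments=[[0, 0.003, 0, 0, 0, 0], [0, 0.01, 0, 0, 0, 0], [0, 0.02, 0, 0, 0, 0], [0, 0.03, 0, 0, 0, 0], [0, 0.038, 0, 0, 0, 0], [0, 0.044, 0, 0, 0, 0], [0, 0.049, 0, 0, 0, 0], [0, 0.052, 0, 0, 0, 0], [0, 0.054, 0, 0, 0, 0], [0, 0.055, 0, 0, 0, 0]])

```text
time: 17.65
tool_pos: [449.5, -349.6, 105.0]
tcp_rot: [-90.0, 0.1, -92.6]
ft_force: [0.0, -0.5, -1.2]
finger_gap: 14.1
```

```bash
python3 - <<'E'
from h import *
a=snap('side','s9.png')
cv2.imwrite('pics/z9.png',cv2.resize(a[260:390,200:350],(600,520))[:,:,::-1])
s=r.sense();print(s['time'],s['tool_pos'],s['ft_force'],s['wrist_torque'])
E
```

```text
17.7 [ 449.4 -349.5  104.9] [-0.8 -0.8 -1.5] [ 0.1  0.  -0. ]
```

View pics/z9.png

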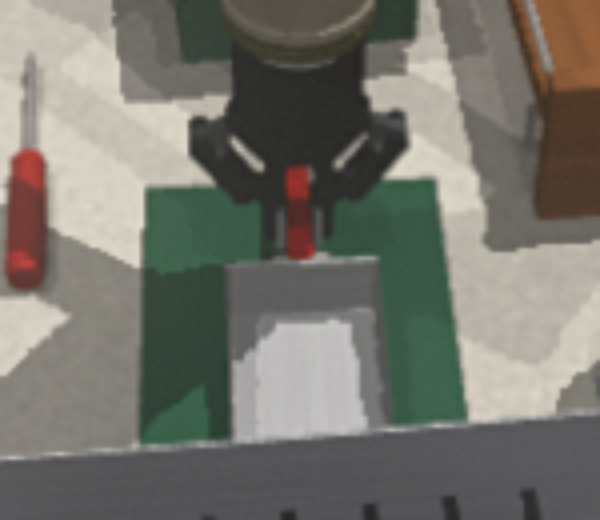

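Call:
arm_command(increments=[[0, 0.001, 0, 0, 0, 0], [0, 0.002, 0, 0, 0, 0], [0, 0.003, 0, 0, 0, 0], [0, 0.004, 0, 0, 0, 0], [0, 0.005, 0, 0, 0, 0], [0, 0.005, 0, 0, 0, 0], [0, 0.005, 0, 0, 0, 0], [0, 0.005, 0, 0, 0, 0], [0, 0.005, 0, 0, 0, 0], [0, 0.005, 0, 0, 0, 0]])

```text
time: 18.95
tool_pos: [449.6, -349.5, 101.2]
tcp_rot: [-90.0, 0.1, -92.6]
ft_force: [-3.1, 4.4, 9.8]
finger_gap: 14.0
```

Call:
arm_command(increments=[[0, 0, 0, 0, 0, 0], [0, 0, 0, 0, 0, 0], [0, 0, 0, 0, 0, 0], [0, 0, 0, 0, 0, 0], [0, 0, 0, 0, 0, 0], [0, -0.005, 0, 0, 0, 0], [0, -0.02, 0, 0, 0, 0], [0, -0.05, 0, 0, 0, 0], [0, -0.09, 0, 0, 0, 0], [0, -0.13, 0, 0, 0, 0]], jaw=-0.3, force=40)

```text
time: 20.2
tool_pos: [449.4, -349.7, 232.4]
tcp_rot: [-89.9, 0.1, -92.6]
ft_force: [0.9, -1.2, 0.2]
finger_gap: 55.5
```

```bash
python3 - <<'E'
from h import *
a=snap('side','s10.png');b=snap('top','t10.png')
cv2.imwrite('pics/z10.png',np.hstack([cv2.resize(a[190:390,180:380],(400,400)),cv2.resize(b[180:270,265:355],(400,400),interpolation=cv2.INTER_CUBIC)])[:,:,::-1])
print(r.sense()['time'],r.sense()['tool_pos'])
for t in('knob_a','spacer_1'):
  for c in('side','top'):
    for l in r.spot_point(c,t)+r.trace(c,t): print(t,c,atz(c,l['position'],82),np.round(l['position'],1),round(l['conf'],2), l['mask'].sum() if 'mask' in l else '')
E
```

```text
20.3 [ 451.6 -351.7  237.5]
knob_a side [ 439.2 -459.1   82. ] [273.9 342.2] 0.42 1898
knob_a top [490.9 -71.   82. ] [315.  209.6] 0.63 
knob_a top [460.9 -37.3  82. ] [303.6 219.7] 0.58 
knob_a top [450.2 -32.5  82. ] [302.  223.3] 0.56 153
spacer_1 side [411.9 149.1  82. ] [248.7 190.5] 0.74 163
spacer_1 side [310.4 118.6  82. ] [217.2 197.4] 0.39 503
```

View pics/z10.png

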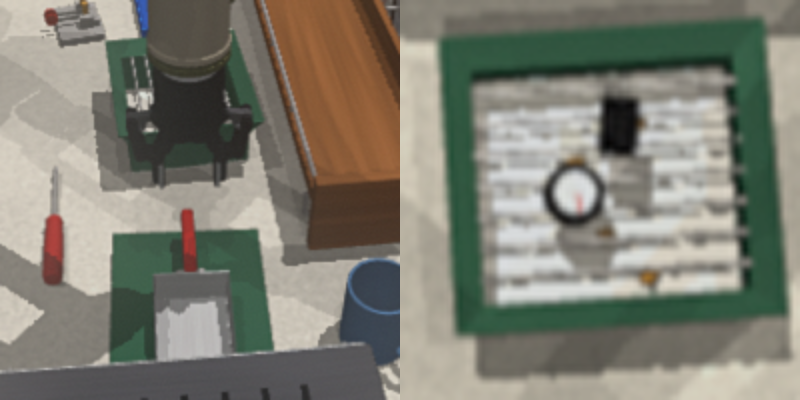

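```bash
python3 - <<'E'
from h import *
print('A',atz('top',(304.2,223.4),94),'B',atz('top',(314.3,208.4),108))
b=cv2.imread('pics/t10.png');g=b[:,:,::-1]
# dark pixels in opening
m=(b.max(2)<60);m[:195]=0;m[240:]=0;m[:,:292]=0;m[:,:]=m
sub=m[195:240,292:335]
n,lab,st,ce=cv2.connectedComponentsWithStats(sub.astype(np.uint8),connectivity=8)
for i in range(1,n):
    if st[i][4]>20: print(st[i],ce[i]+[292,195])
E
python3 go.py 458 -36 250 -90 0 -45
```

```text
A [448.6 -38.4  94. ] B [490.6 -67.1 108. ]
[ 0  0 31  2 44] [304.9 195.3]
[18  7  9 13 93] [313.9 207.9]
[ 6 27 12  9 23] [302.5 227.2]
[ 448.9 -349.3  228.6] [-90.1   0.2 -92.7] 20.7
[-0.3134, -0.0203, -0.0054, -0.0001, -0.8317, -0.0037]
```

Call:
arm_command(increments=[[-0.012, -0.001, 0, 0, -0.03, 0], [-0.045, -0.003, -0.002, 0, -0.1, 0], [-0.085, -0.005, -0.004, 0, -0.2, 0], [-0.125, -0.007, -0.006, 0, -0.3, 0], [-0.165, -0.009, -0.008, 0, -0.4, 0], [-0.205, -0.01, -0.01, 0, -0.5, 0], [-0.245, -0.011, -0.012, 0, -0.6, 0], [-0.28, -0.011, -0.013, 0, -0.7, 0], [-0.303, -0.011, -0.014, 0, -0.79, 0], [-0.311, -0.011, -0.014, 0, -0.83, 0]], jaw=-0.65)

```text
time: 21.95
tool_pos: [449.4, -36.8, 241.4]
tcp_rot: [-89.9, 0.1, -44.8]
ft_force: [0.4, 1.5, -0.1]
finger_gap: 70.3
```

```bash
cat > kn.py <<'E'
from h import *
import sys
n=sys.argv[1]
a=snap('side','s%s.png'%n);b=snap('top','t%s.png'%n)
cv2.imwrite('pics/z%s.png'%n,np.hstack([cv2.resize(a[190:280,225:315],(400,400),interpolation=cv2.INTER_CUBIC),cv2.resize(b[180:270,265:355],(400,400),interpolation=cv2.INTER_CUBIC)])[:,:,::-1])
s=r.sense();print(s['time'],s['tool_pos'],s['tcp_rot'],s['joint_pos'],s['finger_gap'],s['ft_force'])
E
python3 kn.py 11; python3 go.py 449.5 -38 145.5 -90 0 -45
```

```text
22.05 [449.6 -37.8 241.4] [-89.9   0.1 -45. ] [-11.4 -14.1 112.6   0.1  81.5 -56.4] 70.3407416064824 [ 0.2 -0.2  0.1]
[449.6 -37.8 241.4] [-89.9   0.1 -45. ] 22.05
[0.0002, 0.0959, -0.0004, -0.0015, 0.0001, -0.001]
```

View pics/z11.png

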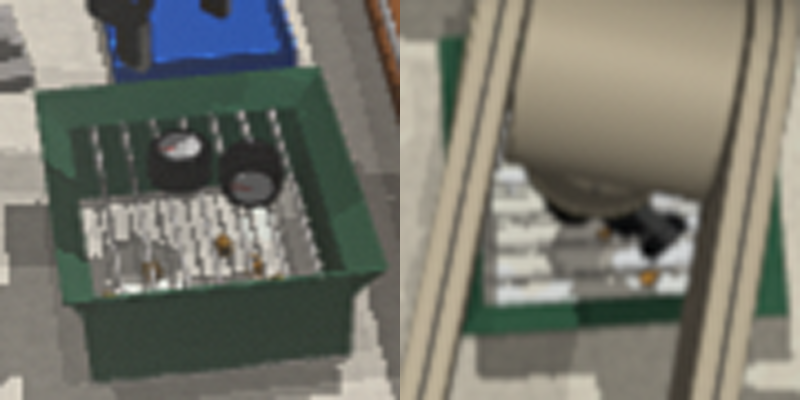

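```bash
python3 - <<'E'
from h import *
print(tri((266,223.3),(304.3,223.2)), atz('side',(266,223.3),94))
print(proj('side',[[449.5,-38,94],[449.5,-38,70],[490.6,-79,88.6],[490.6,-55,88.6]]), atz('side',(281.7,232.1),88.6))
E
```

```text
(array([451.9, -38.9,  88.6]), np.float64(4.2643146902161835)) [453.6 -45.6  94. ]
[[264.4 221.8]
 [264.5 228.3]
 [279.9 231.2]
 [279.  226.1]] [495.4 -83.5  88.6]
```

Call:
arm_command(increments=[[0.0025, 0.005, 0, 0, 0, 0], [0.0025, 0.018, 0, 0, 0, 0], [0.0025, 0.035, 0, 0, 0, 0], [0.0025, 0.052, 0, 0, 0, 0], [0.0025, 0.068, 0, 0, 0, 0], [0.0025, 0.08, 0, 0, 0, 0], [0.0025, 0.088, 0, 0, 0, 0], [0.0025, 0.093, 0, 0, 0, 0], [0.0025, 0.096, 0, 0, 0, 0], [0.0025, 0.096, 0, 0, 0, 0]])

```text
time: 23.3
tool_pos: [451.7, -40.0, 145.6]
tcp_rot: [-89.9, 0.0, -45.1]
ft_force: [0.3, -0.1, -0.5]
finger_gap: 70.5
```

Call:
arm_command(increments=[[0, 0, 0, 0, 0, 0], [0, 0, 0, 0, 0, 0], [0, 0, 0, 0, 0, 0], [0, 0, 0, 0, 0, 0], [0, 0, 0, 0, 0, 0], [0, 0, 0, 0, 0, 0], [0, 0, 0, 0, 0, 0], [0, 0, 0, 0, 0, 0], [0, -0.003, 0, 0, 0, 0], [0, -0.01, 0, 0, 0, 0]], jaw=1, force=40)

```text
time: 24.55
tool_pos: [451.0, -39.9, 155.2]
tcp_rot: [-89.9, 0.1, -45.1]
ft_force: [-0.5, 0.6, -0.6]
finger_gap: 40.9
```

```bash
python3 kn.py 12; python3 go.py 477 213 200 -90 0 -45
```

```text
24.65 [452.  -40.1 156.3] [-89.9  -0.  -45.1] [-11.6  -8.5 117.1   0.1  71.4 -56.6] 40.71535230687402 [-0.4  0.1  0. ]
[452.  -40.1 156.3] [-89.9  -0.  -45.1] 24.65
[-0.1616, -0.0432, 0.1965, -0.0023, -0.0016, 0.0]
```

View pics/z12.png

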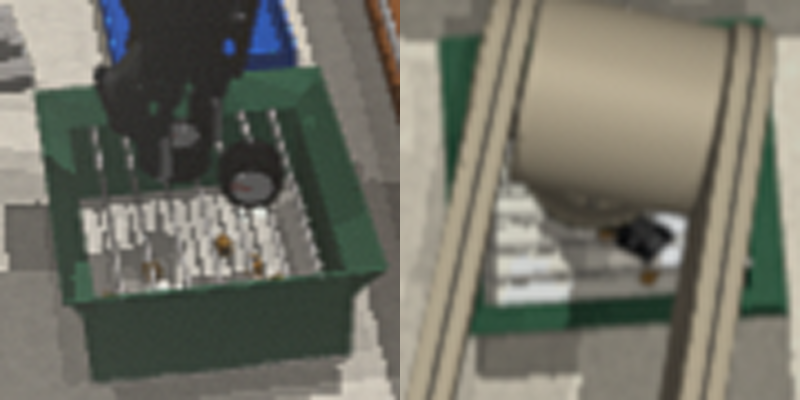

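Call:
arm_command(increments=[[0, -0.015, 0, 0, 0, 0], [-0.002, -0.035, 0.002, 0, 0, 0], [-0.015, -0.043, 0.018, 0, 0, 0], [-0.045, -0.043, 0.053, 0, 0, 0], [-0.078, -0.043, 0.092, 0, 0, 0], [-0.111, -0.043, 0.131, 0, 0, 0], [-0.144, -0.043, 0.17, 0, 0, 0], [-0.175, -0.043, 0.206, 0, 0, 0], [-0.192, -0.043, 0.226, 0, 0, 0], [-0.198, -0.043, 0.233, 0, 0, 0]])

```text
time: 25.9
tool_pos: [476.8, 266.0, 199.8]
tcp_rot: [-89.9, 0.0, -45.0]
ft_force: [-0.8, -0.3, -0.3]
finger_gap: 40.7
```

```bash
python3 kn.py 13;python3 - <<'E'
from h import *
t=cv2.imread('pics/t13.png');s=cv2.imread('pics/s13.png')
cv2.imwrite('pics/y13.png',np.hstack([cv2.resize(s[130:280,200:350],(400,400)),cv2.resize(t[170:270,180:280],(400,400))]))
E
```

```text
26.0 [476.8 264.9 199.5] [-89.9   0.  -45. ] [ 23.6   3.3 100.9   0.1  75.8 -21.4] 40.56756796063659 [-0.1 -1.  -0.5]
```

View pics/z13.png

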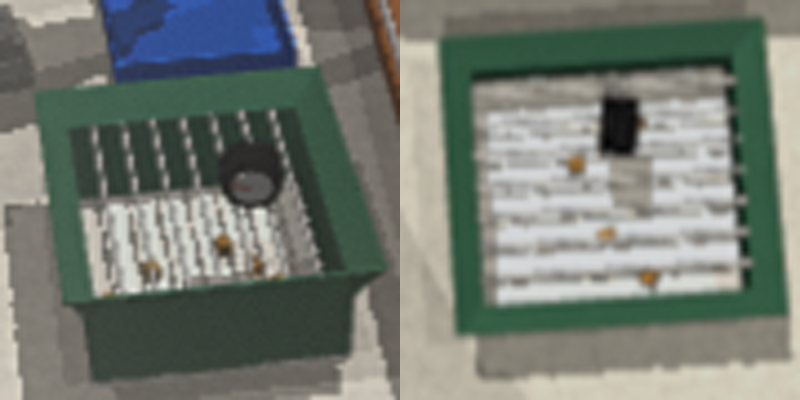

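View pics/y13.png

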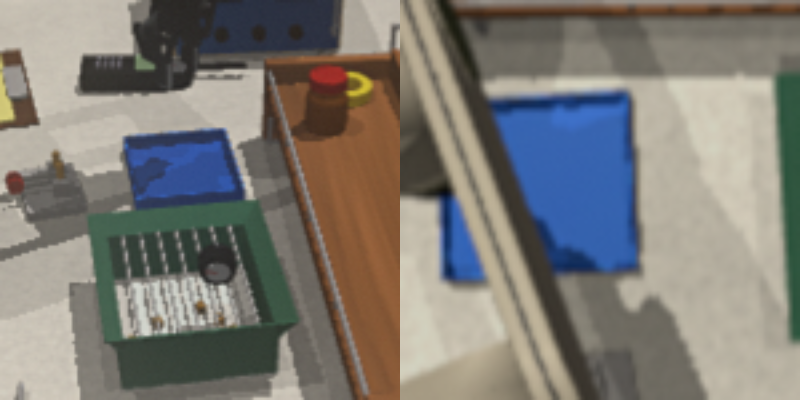

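Call:
arm_command(increments=[[0, 0.008, 0, 0, 0, 0], [0, 0.025, 0, 0, 0, 0], [0, 0.045, 0, 0, 0, 0], [0, 0.065, 0, 0, 0, 0], [0, 0.083, 0, 0, 0, 0], [0, 0.098, 0, 0, 0, 0], [0, 0.109, 0, 0, 0, 0], [0, 0.115, 0, 0, 0, 0], [0, 0.118, 0, 0, 0, 0], [0, 0.118, 0, 0, 0, 0]])

```text
time: 27.25
tool_pos: [477.0, 265.0, 81.3]
tcp_rot: [-89.9, 0.0, -45.1]
ft_force: [0.2, -0.1, -0.2]
finger_gap: 40.5
```

Call:
arm_command(increments=[[0, 0, 0, 0, 0, 0], [0, 0, 0, 0, 0, 0], [0, 0, 0, 0, 0, 0], [0, 0, 0, 0, 0, 0], [0, -0.004, 0, 0, 0, 0], [0, -0.018, 0, 0, 0, 0], [0, -0.045, 0, 0, 0, 0], [0, -0.08, 0, 0, 0, 0], [0, -0.11, 0, 0, 0, 0], [0, -0.13, 0, 0, 0, 0]], jaw=-0.5)

```text
time: 28.5
tool_pos: [477.5, 264.9, 214.3]
tcp_rot: [-89.7, -0.0, -45.1]
ft_force: [0.3, 0.1, -0.4]
finger_gap: 63.8
```

```bash
python3 kn.py 14;python3 - <<'E'
from h import *
t=cv2.imread('pics/t14.png');s=cv2.imread('pics/s14.png')
cv2.imwrite('pics/y14.png',np.hstack([cv2.resize(s[130:280,200:350],(400,400)),cv2.resize(t[170:270,180:280],(400,400))]))
for l in r.trace('top','knob_a')[:3]:
    ys,xs=np.nonzero(l['mask']);P=atzs('top',np.c_[xs,ys],105)[:,:2].astype(np.float32);print(l['position'],l['conf'],len(xs),cv2.minAreaRect(P))
E
python3 go.py 492 -69 240 -90 0 5
```

```text
28.6 [478.4 265.4 215.3] [-89.6  -0.1 -45.1] [ 23.6   2.4 100.1   0.1  77.1 -21.3] 64.15833544749263 [ 0.5  0.2 -0.3]
[387.5, 282.5] 0.31 352 ((281.950439453125, -243.392822265625), (27.749916076660156, 165.9906768798828), 0.20251481235027313)
[477.7 265.  213.2] [-89.7  -0.  -45.1] 28.65
[0.2467, -0.0279, -0.2255, -0.0047, -0.8743, 0.0027]
```

View pics/y14.png

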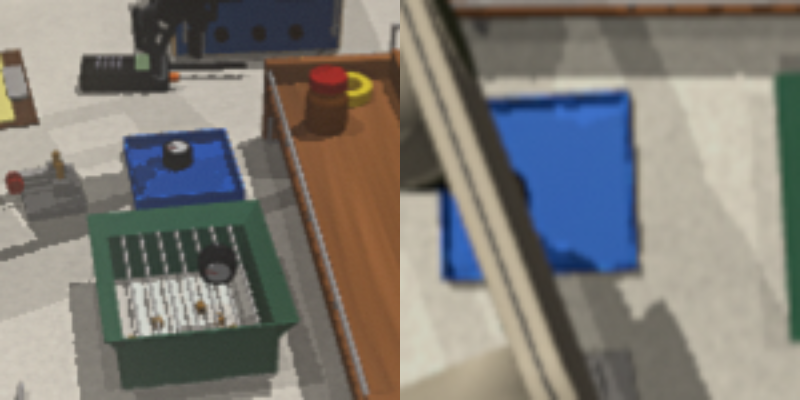

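```bash
python3 go.py 494.5 -70 235 -90 0 1
```

```text
[477.7 265.  213.2] [-89.7  -0.  -45.1] 28.65
[0.2492, -0.0228, -0.2245, -0.0048, -0.8045, 0.0025]
```

Call:
arm_command(increments=[[0.01, -0.003, -0.009, 0, -0.03, 0], [0.035, -0.008, -0.031, 0, -0.1, 0], [0.065, -0.015, -0.058, -0.001, -0.2, 0], [0.097, -0.02, -0.087, -0.002, -0.3, 0.001], [0.129, -0.023, -0.116, -0.003, -0.4, 0.001], [0.161, -0.023, -0.145, -0.004, -0.5, 0.002], [0.193, -0.023, -0.174, -0.004, -0.6, 0.002], [0.224, -0.023, -0.202, -0.005, -0.69, 0.002], [0.243, -0.023, -0.219, -0.005, -0.77, 0.0025], [0.249, -0.023, -0.2245, -0.005, -0.805, 0.0025]])

```text
time: 29.9
tool_pos: [492.8, -71.8, 232.1]
tcp_rot: [-90.1, 0.3, 1.0]
ft_force: [-1.0, 0.8, 0.3]
finger_gap: 63.8
```

```bash
python3 kn.py 15; python3 go.py 494.5 -70 148 -90 0 1
```

```text
30.0 [492.9 -71.1 232.2] [-90.1   0.3   1. ] [ -14.    -5.6  106.1   -0.2   79.8 -104.9] 64.24275210890079 [ 0.1  0.1 -0.3]
[492.9 -71.1 232.2] [-90.1   0.3   1. ] 30.0
[0.0021, 0.0842, 0.0012, 0.0014, -0.0007, -0.0056]
```

View pics/z15.png

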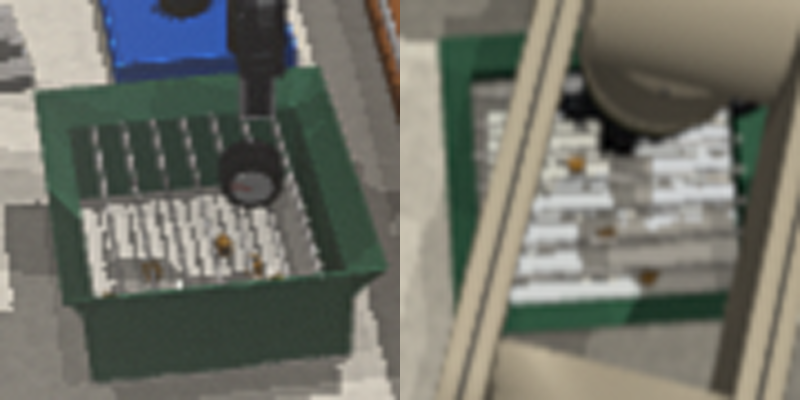

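Call:
arm_command(increments=[[0.001, 0.006, 0.001, 0, 0, 0], [0.002, 0.018, 0.001, 0, 0, 0], [0.002, 0.033, 0.001, 0, 0, 0], [0.002, 0.048, 0.001, 0, 0, 0], [0.002, 0.06, 0.001, 0, 0, 0], [0.002, 0.07, 0.001, 0, 0, 0], [0.002, 0.077, 0.001, 0, 0, 0], [0.002, 0.081, 0.001, 0, 0, 0], [0.002, 0.084, 0.001, 0, 0, 0], [0.002, 0.084, 0.001, 0, 0, 0]])

```text
time: 31.25
tool_pos: [495.2, -69.4, 149.5]
tcp_rot: [-90.1, 0.2, 1.0]
ft_force: [-1.4, 0.5, -0.3]
finger_gap: 63.9
```

Call:
arm_command(increments=[[0, 0, 0, 0, 0, 0], [0, 0, 0, 0, 0, 0], [0, 0, 0, 0, 0, 0], [0, 0, 0, 0, 0, 0], [0, 0, 0, 0, 0, 0], [0, 0, 0, 0, 0, 0], [0, 0, 0, 0, 0, 0], [0, 0, 0, 0, 0, 0], [0, -0.003, 0, 0, 0, 0], [0, -0.01, 0, 0, 0, 0]], jaw=1, force=40)

```text
time: 32.5
tool_pos: [494.8, -69.2, 159.1]
tcp_rot: [-90.1, 0.3, 1.0]
ft_force: [-0.0, 0.1, 0.1]
finger_gap: 23.2
```

```bash
python3 kn.py 16; python3 go.py 477 200 200 -90 0 1
```

```text
32.6 [495.7 -69.4 160.4] [-90.1   0.1   1. ] [ -13.8   -1.   109.6   -0.2   71.5 -104.7] 23.369555095391988 [ 0.2  0.4 -0.2]
[495.7 -69.4 160.4] [-90.1   0.1   1. ] 32.6
[-0.014, -0.0401, 0.2696, 0.002, 0.0006, -0.0023]
```

View pics/z16.png

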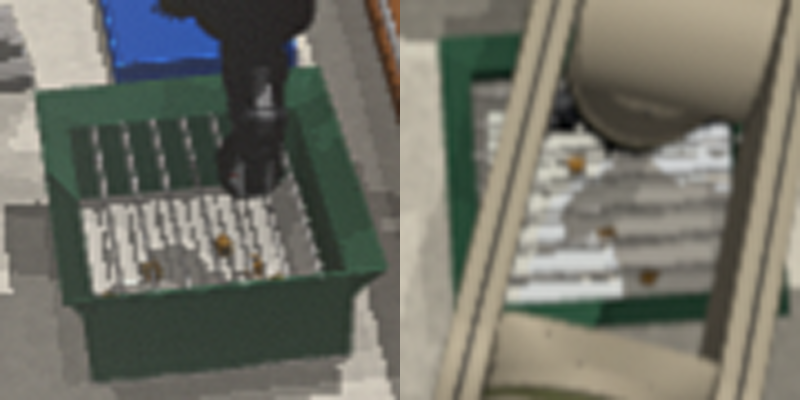

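Call:
arm_command(increments=[[0, -0.015, 0, 0, 0, 0], [0, -0.035, 0.004, 0, 0, 0], [-0.001, -0.045, 0.022, 0, 0, 0], [-0.003, -0.045, 0.06, 0, 0, 0], [-0.005, -0.045, 0.105, 0, 0, 0], [-0.007, -0.045, 0.15, 0, 0, 0], [-0.009, -0.045, 0.195, 0, 0, 0], [-0.011, -0.045, 0.24, 0, 0, 0], [-0.013, -0.045, 0.267, 0, 0, 0], [-0.013, -0.045, 0.275, 0, 0, 0]])

```text
time: 33.85
tool_pos: [476.6, 207.7, 204.2]
tcp_rot: [-90.1, 0.2, 1.2]
ft_force: [-0.4, -0.0, 0.0]
finger_gap: 23.5
```

```bash
python3 kn.py 17;python3 - <<'E'
from h import *
t=cv2.imread('pics/t17.png');s=cv2.imread('pics/s17.png')
cv2.imwrite('pics/y17.png',np.hstack([cv2.resize(s[130:280,200:350],(400,400)),cv2.resize(t[170:270,180:280],(400,400)),cv2.imread('pics/z17.png')[:,400:]])[:,::1][:, :1200][:, ::1])
cv2.imwrite('pics/y17.png',cv2.resize(cv2.imread('pics/y17.png'),(798,266)))
E
python3 go.py 478 205 87 -90 0 1
```

```text
33.95 [477.  206.3 204.1] [-90.1   0.2   1.1] [ 17.8  -0.7 104.4  -0.   76.5 -73.4] 23.408554866177795 [-0.5 -0.2 -0.1]
[477.  206.3 204.1] [-90.1   0.2   1.1] 33.95
[0.0014, 0.1171, -0.0011, 0.0018, 0.0022, -0.0037]
```

View pics/y17.png

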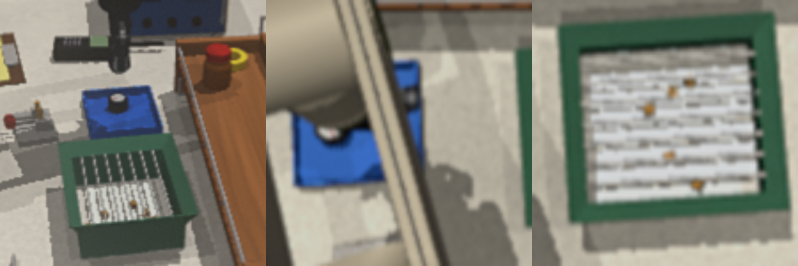

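```bash
python3 - <<'E'
from h import *
print(atz('side',(266.5,186),27), proj('side',[[477,265,27],[478,205,22]]), proj('top',[[477,265,27],[478,205,22]]))
t=cv2.imread('pics/t17.png');s=cv2.imread('pics/s17.png')
cv2.imwrite('pics/x17.png',np.hstack([cv2.resize(s[165:225,230:290],(400,400)),cv2.resize(t[185:245,185:245],(400,400))]))
E
```

```text
[477.4 255.5  27. ] [[266.2 184.5]
 [267.8 195.2]] [[204.5 216.4]
 [224.2 216.3]]
```

View pics/x17.png

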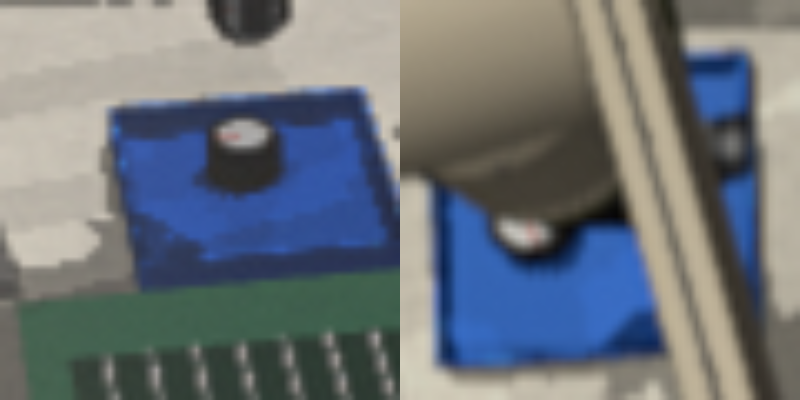

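Call:
arm_command(increments=[[0.001, 0.008, -0.002, 0, 0, 0], [0.001, 0.025, -0.003, 0, 0, 0], [0.001, 0.045, -0.003, 0, 0, 0], [0.001, 0.065, -0.003, 0, 0, 0], [0.001, 0.083, -0.003, 0, 0, 0], [0.001, 0.097, -0.003, 0, 0, 0], [0.001, 0.108, -0.003, 0, 0, 0], [0.001, 0.114, -0.003, 0, 0, 0], [0.001, 0.117, -0.003, 0, 0, 0], [0.001, 0.118, -0.003, 0, 0, 0]])

```text
time: 35.2
tool_pos: [478.4, 202.4, 86.3]
tcp_rot: [-90.1, 0.2, 1.0]
ft_force: [0.3, 0.2, -0.4]
finger_gap: 23.3
```

```bash
python3 kn.py 18;python3 - <<'E'
from h import *
t=cv2.imread('pics/t18.png');s=cv2.imread('pics/s18.png')
cv2.imwrite('pics/x18.png',np.hstack([cv2.resize(s[165:225,230:290],(400,400)),cv2.resize(t[185:245,185:245],(400,400))]))
E
```

```text
35.3 [478.4 202.4  86.4] [-90.1   0.2   1. ] [ 17.3   8.1 108.8  -0.   63.3 -73.7] 23.125359963629872 [-0.4 -0.   0. ]
```

View pics/x18.png

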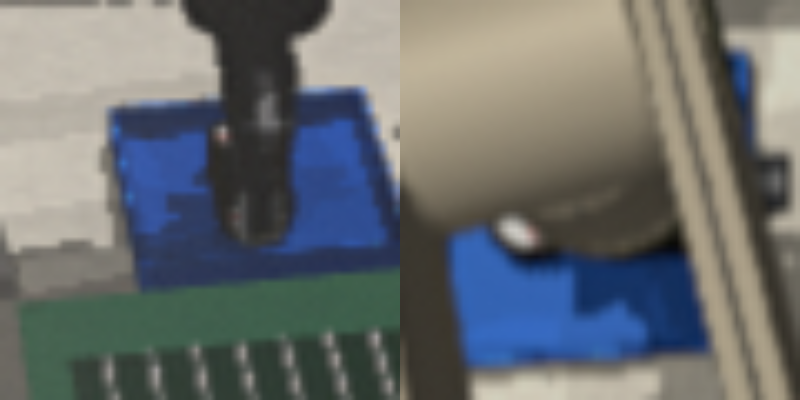

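Call:
arm_command(increments=[[0, 0.001, 0, 0, 0, 0], [0, 0.001, 0, 0, 0, 0], [0, 0.001, 0, 0, 0, 0], [0, 0, 0, 0, 0, 0], [0, -0.003, 0, 0, 0, 0], [0, -0.012, 0, 0, 0, 0], [0, -0.03, 0, 0, 0, 0], [0, -0.06, 0, 0, 0, 0], [0, -0.1, 0, 0, 0, 0], [0, -0.14, 0, 0, 0, 0]], jaw=0.25)

```text
time: 36.55
tool_pos: [478.6, 202.5, 228.7]
tcp_rot: [-90.1, 0.1, 1.0]
ft_force: [1.8, -0.2, -0.0]
finger_gap: 31.9
```

```bash
python3 kn.py 19; python3 go.py 380 300 320 -90 0 1
```

```text
36.65 [481.4 203.4 233.3] [-89.9  -0.4   1. ] [ 17.3  -2.3 102.8  -0.   79.1 -73.7] 31.967694078851807 [ 1.6 -0.6  0.5]
[481.4 203.4 233.3] [-89.9  -0.4   1. ] 36.65
[-0.0991, -0.0872, 0.0985, -0.0013, 0.0006, 0.0066]
```

Move the arm aside for a clear check.

Call:
arm_command(increments=[[-0.006, -0.005, 0.01, 0, 0, 0], [-0.02, -0.02, 0.03, 0, 0, 0], [-0.04, -0.035, 0.065, 0, 0, 0], [-0.065, -0.05, 0.1, 0, 0, 0], [-0.09, -0.065, 0.14, 0, 0, 0], [-0.115, -0.075, 0.18, 0, 0, 0], [-0.14, -0.085, 0.215, 0, 0, 0], [-0.16, -0.087, 0.24, 0, 0, 0], [-0.175, -0.087, 0.255, 0, 0, 0], [-0.18, -0.087, 0.26, 0, 0, 0]])

```text
time: 37.9
tool_pos: [292.5, 459.9, 312.2]
tcp_rot: [-90.2, 0.3, 1.1]
ft_force: [-0.5, -0.8, 0.3]
finger_gap: 31.8
```

```bash
python3 - <<'E'
from h import *
s=snap('side','s20.png')[:,:,::-1];t=snap('top','t20.png')[:,:,::-1]
cv2.imwrite('pics/x20.png',np.hstack([cv2.resize(s[150:290,210:350],(400,400),interpolation=cv2.INTER_CUBIC),cv2.resize(t[170:290,180:300],(400,400),interpolation=cv2.INTER_CUBIC)]))
cv2.imwrite('pics/w20.png',np.hstack([cv2.resize(s[280:400,220:340],(400,400),interpolation=cv2.INTER_CUBIC),cv2.resize(t[170:290,270:480],(400,229),interpolation=cv2.INTER_CUBIC) if 0 else cv2.resize(t[170:290,265:475],(400,400))]))
print(r.sense()['time'],r.sense()['tool_pos'])
E
```

```text
38.0 [293.4 459.4 312.5]
```

View pics/x20.png

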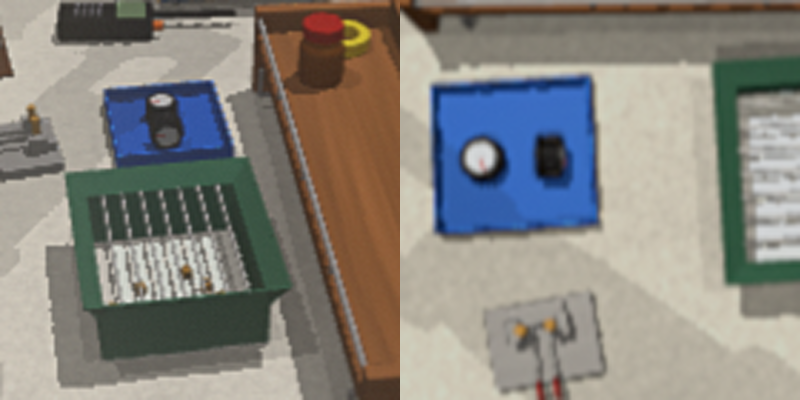

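View pics/w20.png

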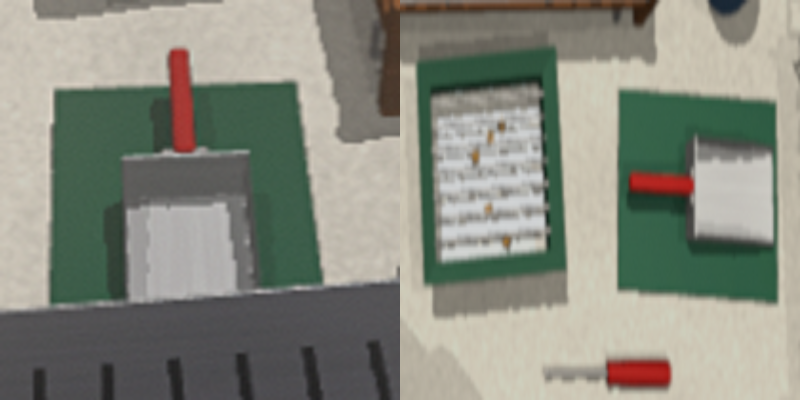

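View pics/t20.png

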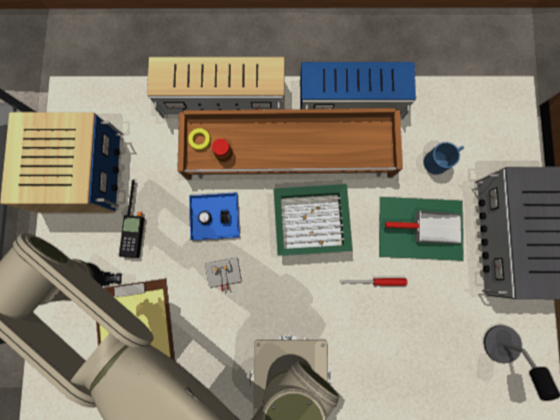

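```bash
python3 - <<'E'
from h import *
t=cv2.imread('pics/t20.png');s=cv2.imread('pics/s20.png')
hsv=cv2.cvtColor(t,cv2.COLOR_BGR2HSV);m=((hsv[...,0]>8)&(hsv[...,0]<28)&(hsv[...,1]>110)).astype(np.uint8);m[:190]=0;m[252:]=0;m[:,:280]=0;m[:,345:]=0
n,l,st,ce=cv2.connectedComponentsWithStats(m,connectivity=8)
for i in range(1,n):
    if st[i][4]<2: continue
    a=atz('top',ce[i],11);b=atz('top',ce[i],74);print(ce[i],st[i][4],a,proj('side',a),proj('side',b))
    for P,c in((a,(255,0,255)),(b,(0,255,0))):
        q=proj('side',P)[0];cv2.circle(s,tuple(int(round(v)) for v in q),0,c,-1)
cv2.imwrite('pics/v20.png',np.hstack([cv2.resize(s[205:285,230:310],(400,400),interpolation=cv2.INTER_NEAREST),cv2.resize(cv2.imread('pics/s20.png')[205:285,230:310],(400,400),interpolation=cv2.INTER_CUBIC)]))
E
```

```text
[317.7 207.7] 3 [507.2 -84.6  11. ] [[285.5 252.7]] [[282.4 235.2]]
[312.  210.5] 2 [498.3 -66.9  11. ] [[281.9 249. ]] [[278.8 231.7]]
[304.  216.5] 6 [479.4 -41.9  11. ] [[274.8 243.9]] [[271.9 227. ]]
[311.5 232. ] 2 [431.2 -64.8  11. ] [[259.3 249.9]] [[256.7 232.5]]
[320.3 242. ] 7 [400.4 -91.6  11. ] [[249.3 256.5]] [[247.  238.7]]
```

View pics/v20.png

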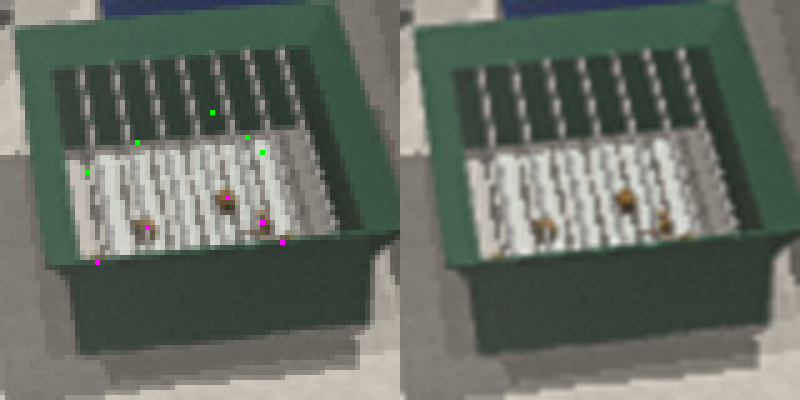

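All five spacers lie on the box floor: the brass spots match the floor-height projections, and none match bar height.

```bash
python3 -c "
from h import *
print(r.hand_in())"
```

```text
the job is handed in; nothing more can be done
None
```

The job is done and handed in at about 38 s on the robot's clock. I lifted the scoop level over the rail with nothing spilled, then tipped it slowly to about 32° low over the bar screen. I put the empty scoop on the green mat before picking up the knobs, because the gripper can only hold one thing at a time. Then I moved both knobs off the bars into the blue tray.

- **Spacers:** all five are on the box floor. The spots in the two cameras agree at floor height, and none are left on the bars.
- **Knobs:** both are in the tray, one lying flat and the other standing on its edge as it had landed on the bars.
- **Scoop:** it is right way up, flat and inside the mat. It hung slightly nose-down in the gripper but settled flat when released.
- **Bystanders:** they look unmoved in the final top picture, and the arm is clear of everything.

**Disagreements:** the two cameras differed by 4–8 mm on the knob positions, so I aimed between them. The trained network confused the mat with the key once and sometimes missed or misplaced knobs and spacers. For those I went by the pictures.

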